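# Clear the griddle and bring the potato over it

## Task

Get the griddle ready for the baby potato: with the scraper (not the fingers), push the three burnt crusts off the cooking plate into the grease trough along its front, and stand the scraper back on the bar. Then take the black dish by its handle, lift it and turn it a quarter turn so that its handle points straight to the front of the griddle and its pouring lip to the back, keeping it level so that the potato stays in the middle of the dish all the way. Finish while still holding the dish, level and still, about a hand's breadth (10 cm) above the middle of the cooking plate, and disturb nothing else on the bar.

Things in the scene. Friction and masses are not known exactly. Their poses are not given: they have to be found in the camera images.
- griddle: Electric griddle, 300 mm deep (x) by 360 mm wide (y), fixed. Origin on the bar under its middle; x points from its front (heat dial, robot side) to its back, z up. The flat steel cooking plate, 95 mm above the bar, runs from x = -90 to +142, y = -168 to +168 mm. Guards along its left, right and back edges rise to 125 mm above the bar; its front edge is open to the grease trough.
- plate_middle (a point): Middle of the griddle's cooking plate, on its surface (griddle x = +25, y = 0, z = 95 mm); axes as the griddle's.
- trough_middle (a point): Middle of the floor of the griddle's grease trough (griddle x = -117, y = 0, z = 57 mm); axes as the griddle's. The trough runs the plate's full width, from the plate's front edge (griddle x = -90) to its own front wall (inner face x = -144 mm), which rises to 105 mm above the bar.
- scraper_grip (a point): Griddle scraper standing on the bar right of the griddle: flat pad block 60 mm (its x) by 140 mm (its y), 27 mm high, 0.26 to 0.42 kg, with a bar grip raised over it on two posts. This point is the middle of the bar grip, 67 mm above the pad's underside. The bar lies along y, 118 mm long, 22 wide (x), 20 high, posts at y = -45 and +45, gap under it 30 mm; z up.
- dish_middle (a point): Small black ceramic dish, 131 mm across, 36 mm tall, 0.13 to 0.22 kg, on the bar left of the griddle. This point is on its axis 18 mm above its underside. Its x axis points from the handle to the pouring lip, z up. The floor slopes 8 degrees down to the middle: the potato stays there if the dish moves smoothly and within a few degrees of level.
- dish_handle (a point): Grip point of the dish's stub handle: mid width and height, 98 mm from the dish's axis (towards its -x), 27 mm above the dish's underside. The handle is a straight bar along x, 22 mm wide (y), 16 mm high, free on all sides from 66 to 131 mm from the axis. At the start it points to the robot's left, within 0.3 rad.
- dish_lip (a point): Pouring lip on the dish's rim, opposite the handle, 72 mm from the dish's axis. Axes as the dish's.
- potato_center (a point): Centre of the baby potato, a loose ball of 38 mm, 30 g, in the middle of the dish. Only its position matters.
- crust1_middle (a point): Middle of burnt crust 1 of 3, a loose dark brown piece 26 x 20 x 14 mm, 11 g, lying on the griddle's cooking plate; z up at the start.
- crust2_middle (a point): Middle of burnt crust 2 of 3, a loose dark brown piece 26 x 20 x 14 mm, 11 g, lying on the griddle's cooking plate; z up at the start.
- crust3_middle (a point): Middle of burnt crust 3 of 3, a loose dark brown piece 26 x 20 x 14 mm, 11 g, lying on the griddle's cooking plate; z up at the start.
- canister: Bystander: flip-top plastic canister, 104 mm across, 151 mm tall. Origin under its middle.
- burger_press: Bystander: stainless burger press: disc 120 mm across with a black push handle, 90 mm tall. Origin under its middle.
- turner: Bystander: flat bamboo turner lying on the bar, 293 mm long along its own x, 7 mm thick. Origin on its underside in the middle of the handle's blade end, 190 mm from the handle's end; the blade (62 mm wide) reaches to x = +103 mm.
- pepper_mill: Bystander: dark wooden pepper mill, 56 mm across, 165 mm tall. Origin under its middle.
- oil_bottle: Bystander: green glass oil bottle, 60 mm across, 200 mm tall. Origin under its middle.
- salt_bowl: Bystander: small white bowl, 80 mm across, 36 mm tall. Origin under its middle.
- side_plates: Bystander: stack of white side plates, 120 mm across, 33 mm tall. Origin under its middle.

How it is judged:
By the outcome, as a careful person would: the job done as asked, in the order asked, and still so for the second after the job is handed in, while the arm keeps its last pose, push and grip.
It also fails if it takes over 72 s, if anything falls off the work surface, if the arm or the gripper's body presses on something with over 40 N, if the wrist force passes 120 N, or if a joint passes its speed limit or range.

## Robot

A 6-joint arm with a two-finger parallel gripper is mounted at the origin on the work surface. World frame = base frame: x ahead of the robot, y to its left, z up, the work surface at z = 0. Lengths are in m, angles in rad, forces in N, time in s.
With the tool pointing down it reaches from about 0.35 to 0.85 m from the base axis. Payload 8.1 kg.
Tool frame: the origin (TCP) lies midway between the tips of the shut fingers; the grasp point (between the pads) lies 19 mm behind it; z points along the fingers, y is the line along which they close (so a half turn about z gives the same grasp; the last joint's range is limited). The gripper opens to 85 mm and grips with 20 to 120 N. Pads are 22 mm wide; open, the fingers measure 114 mm over their backs; the gripper's body (76 mm by 85 mm) begins 54 mm behind the grasp point. The pads swing forward as they close: fully open they stand 13 mm farther back than shut.
Start: joints at [1.029, 0.13, 1.488, -0, 1.523, -0.085], TCP at [0.265, 0.538, 0.231] pointing down, gripper open.
Joint ranges: [-2.96, 2.96], [-0.89, 2.26], [0.02, 2.5], [-1.34, 4.48], [0, 2.73], [-2.66, 2.66]. Speed limits (rad/s): [2.39, 2.39, 2.79, 3.14, 3.14, 3.14].

## Interface

Orientations are given as a unit quaternion [w, x, y, z].
In Python, from workcell import manip gives the robot as it stands. The module is installed in compiled form; this text tells all that it offers.
- The arm moves only by the tool arm_command, never from a script. Its argument "targets" is text: rows parted by semicolons, each of 5 numbers parted by spaces: the finger opening in m, from 0 to 0.0854, then the shift along the tool's x, y, z in m, then the turn about the tool's z in degrees. A call has 1 to 12 rows; each row is the pose to reach, as a shift and turn from the pose commanded when the call began, along the tool's axes at that moment; what a row does not reach only later rows make up. A row lasts 1/8 s, in which the tool goes at most 62.5 mm and 10.7 degrees, less where a joint would pass 70% of its speed; a pose out of reach is approached as far as the arm can. A call with a gripper value outside its range is refused whole. The fingers move at their own pace and stop on an object; "squeeze" is the grip in N (left out, the last holds). Time passes only in rows, so rows that repeat a pose let the fingers close. It gives the time, the measured TCP pose, the force, the opening and the grip force at its end, in the units of the state.
- manip.observe(): the state, without advancing time (a new reading comes with each control period).
- manip.read_camera(name): name is "side" or "top"; returns a dict with "color" (400x640x3 uint8, blue, green, red), "range_z" (400x640 float32, m along the optical axis (not along the pixel's ray), 0 where there is no reading), "intrinsics" (3x3 intrinsics, pixels), "R" (3x3) and "t" (3): a world point X has camera coordinates R X + t. Camera axes: x right, y down, z forward; pixel columns grow to the right and rows downward; lengths in m; the calibration is good to about 2 mm. A picture is of the moment at which its call begins.
- manip.sign_off(): hands the job in; it is judged then, once.
Trained networks look in the newest picture that a camera, given by its name, has taken for a name from the list of things; names that differ only in an ending like _2 or _b are one class to them, and where a whole thing is asked for, a point or a joint stands for the part that bears it (a point fixed in the world has none). Each returns a list of dicts, best first, with "confidence" (0 to 1); they miss things now and then, are a little off and sometimes report something else, mostly with a low value. They report only what shows in the picture. A call takes as long as a camera call.
- manip.find_in(camera, target): "at" ([x, y, z] in m, in world coordinates, good to about 4 mm: the middle of the surface that is visible of it).
- manip.cut_out(camera, target): "region" (400x640 bool, what is visible of it).
The state is a dict: "time": time; "qpos": joint angles; "qvel": joint speeds; "joint_torque": joint torques, N m; "tool_pos": TCP position; "orientation": TCP orientation; "ft_force": force on the tool from outside, world axes, zero at the start; "wrist_torque": the same for the moment, N m; "gripper_width": finger opening in m; "finger_force": force on a finger pad.
Only numpy, scipy, OpenCV 4.12 (cv2) and the standard library are available. Lean on these libraries where they do the work, as an engineer would, in place of code of your own. Each camera call takes 0.05 s, during which the arm holds its last target. There are 200 camera calls.

## Working session

There is one attempt and no reset: what is moved stays moved. The work goes in short steps, Python scripts to look and compute and a tool call to move; the robot and the scene stay as the last step left them, time stands still between calls to the robot, and variables do not carry over. Pictures are saved under pics/ and viewed, at most 10 in all, crops included, and the job is handed in when it is done.

Besides the shell and the picture viewer there is one more tool, called after "Call:" as name(argument=value, ...), one argument or row to a line, values as JSON. arm_command: Moves the arm, as the interface text tells. Its arguments: {"type":"object","properties":{"targets":{"type":"string"},"squeeze":{"type":"number"}},"required":["targets"]}

```bash
mkdir -p pics
cat > h.py <<'E'
from workcell import manip
import numpy as np, cv2
def snap(n):
    c=manip.read_camera(n); return c
def cloud(c):
    K=c['intrinsics'];z=c['range_z'];v,u=np.mgrid[:400,:640]
    P=np.stack([(u-K[0,2])/K[0,0]*z,(v-K[1,2])/K[1,1]*z,z],-1)
    W=(P-c['t'])@c['R']; W[z==0]=np.nan; return W
E
python3 - <<'E'
from h import *
s=manip.observe();print(s['time'],s['tool_pos'],s['orientation'])
for n in('top','side'):
    c=snap(n);cv2.imwrite(f'pics/{n}0.png',c['color'])
    print(n,(-c['R'].T@c['t']).round(3))
    for t in['griddle','scraper_grip','dish_middle','dish_handle','dish_lip','potato_center','crust1_middle','plate_middle','trough_middle','canister','burger_press','turner','pepper_mill','oil_bottle','salt_bowl','side_plates']:
        print(t,[(np.round(d['at'],3).tolist(),round(d['confidence'],2)) for d in manip.find_in(n,t)][:5])
E
```

```text
0.0 [0.26434652 0.53800533 0.23022765] [-2.97930217e-04  2.26421901e-01  9.74028862e-01 -9.00454091e-04]
top [0.474 0.035 1.283]
griddle [([0.564, -0.019, 0.094], 0.73)]
scraper_grip [([0.518, -0.364, 0.027], 0.8), ([0.485, 0.301, 0.042], 0.21)]
dish_middle [([0.475, 0.315, 0.015], 0.59)]
dish_handle [([0.477, 0.321, 0.018], 0.88), ([0.359, 0.253, 0.022], 0.42)]
dish_lip [([0.478, 0.316, 0.017], 0.93), ([0.483, 0.304, 0.045], 0.38)]
potato_center [([0.484, 0.302, 0.045], 0.6), ([0.798, 0.134, 0.029], 0.38)]
crust1_middle [([0.723, -0.304, 0.112], 0.36), ([0.792, -0.006, 0.01], 0.27)]
plate_middle [([0.564, -0.018, 0.093], 0.94)]
trough_middle [([0.56, -0.017, 0.094], 0.71)]
canister [([0.79, -0.141, 0.146], 0.69), ([0.8, 0.132, 0.025], 0.19)]
burger_press [([0.792, -0.002, 0.013], 0.86)]
turner [([0.327, -0.214, 0.006], 0.84), ([0.567, -0.018, 0.094], 0.36)]
pepper_mill [([0.729, -0.308, 0.114], 0.97)]
oil_bottle [([0.731, 0.288, 0.131], 0.68), ([0.799, 0.134, 0.03], 0.24)]
salt_bowl [([0.36, 0.253, 0.02], 0.67), ([0.533, -0.083, 0.11], 0.46)]
side_plates [([0.798, 0.134, 0.028], 0.9
[... 312 characters left out ...]
.469, 0.332, 0.021], 0.79), ([0.805, -0.012, 0.014], 0.39)]
potato_center [([0.476, 0.296, 0.036], 0.52)]
crust1_middle [([0.32, -0.207, 0.01], 0.72), ([0.529, -0.085, 0.106], 0.62)]
plate_middle [([0.543, -0.056, 0.1], 0.56)]
trough_middle [([0.543, -0.059, 0.099], 0.57), ([0.817, 0.133, 0.028], 0.35)]
canister [([0.722, -0.324, 0.1], 0.64), ([0.772, -0.172, 0.125], 0.61)]
burger_press [([0.802, -0.014, 0.015], 0.85)]
turner [([0.319, -0.205, 0.006], 0.59)]
pepper_mill [([0.724, -0.325, 0.101], 0.67), ([0.476, 0.332, 0.022], 0.55)]
oil_bottle [([0.73, 0.281, 0.104], 0.83), ([0.509, -0.377, 0.025], 0.19)]
salt_bowl [([0.363, 0.262, 0.024], 0.85), ([0.819, 0.132, 0.027], 0.71)]
side_plates []
```

View pics/top0.png

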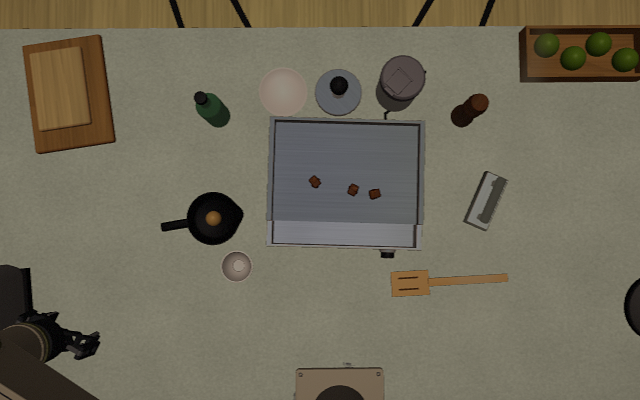

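View pics/side0.png

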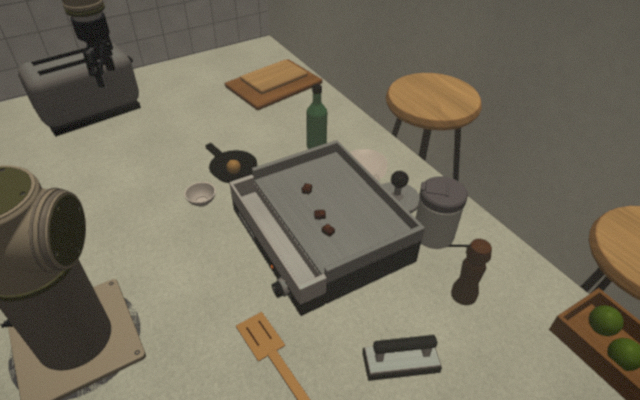

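Top: crusts at (315,182), (353,190), (375,194); trough at rows 222-245; scraper at (486,200), tilted; dish at (213,218) with its handle out to (162,227). The side view agrees. Next I measure precise poses from masks and depth.

Run:
```python
from h import *
c=snap('top');W=cloud(c);im=c['color'].astype(int)
B,G,R=im[...,0],im[...,1],im[...,2]
def rect(m,n):
    P=W[m];P=P[~np.isnan(P[:,0])]
    if len(P)<5: print(n,'few');return
    r=cv2.minAreaRect((P[:,:2]*1000).astype(np.float32));print(n,len(P),'c',np.round(r[0],1),'sz',np.round(r[1],1),'a',round(r[2],1),'med',np.round(np.median(P,0),4),'zmax',np.nanmax(P[:,2]).round(3))
def box(x0,x1,y0,y1): return (W[...,0]>x0)&(W[...,0]<x1)&(W[...,1]>y0)&(W[...,1]<y1)
g=box(.35,.78,-.25,.22); rim=g&(W[...,2]>.115)&(W[...,2]<.135); rect(rim&(W[...,0]<.735),'rim')
rect(g&(abs(W[...,2]-.095)<.006),'plate')
# crusts
m=(g&(R>B+25)&(W[...,2]>.085)).astype(np.uint8)
n,l,s,_=cv2.connectedComponentsWithStats(m)
for i in range(1,n):
    if s[i,4]>8: rect(l==i,f'crust px{s[i,:4]}')
sc=box(.38,.65,-.48,-.27); z=W[...,2]
rect(sc&(z>.05),'scr bar'); rect(sc&(z>.012),'scr all'); rect(sc&(z>.018)&(z<.035),'scr pad')
d=box(.38,.58,.2,.5)&(z>.01)
rect(d&(im.max(-1)<70),'dish')
rect(d&(im.max(-1)<70)&(W[...,1]>.385),'handle')
rect(d&(R>B+30),'potato')
for t in['dish_middle','dish_handle','scraper_grip']:
    for q in manip.cut_out('top',t)[:1]: rect(q['region'],t+' cut %.2f'%q['confidence'])
# trough/front edge profile along y~-0.02
u=345
for v in range(112,256,4): print(v,W[v,u].round(3),end=' ')
print()
for uu in range(256,436,4): print(uu,W[205,uu][1:].round(3),end=' ')
```

```text
rim 1760 c [591.8 -17.2] sz [360.9 240. ] a 87.7 med [ 0.6503 -0.0279  0.1242] zmax 0.132
plate 13829 c [596.7 -16.8] sz [358.8 371.6] a 88.0 med [ 0.5884 -0.0163  0.0947] zmax 0.101
crust px[309 176  11  12] 78 c [566.   56.9] sz [22.  19.7] a 44.8 med [0.5664 0.0574 0.109 ] zmax 0.114
crust px[348 184  10  12] 81 c [546.7 -31.6] sz [20.7 23.2] a 63.8 med [ 0.5471 -0.0328  0.1086] zmax 0.115
crust px[369 189  11  10] 81 c [536.8 -82.7] sz [18.4 23.6] a 17.8 med [ 0.5375 -0.0817  0.1089] zmax 0.114
scr bar 487 c [ 521.5 -370.8] sz [ 22.8 117.1] a 65.7 med [ 0.5211 -0.369   0.0758] zmax 0.084
scr all 1375 c [ 521.7 -371.2] sz [ 61.5 140.7] a 65.9 med [ 0.5207 -0.3626  0.0282] zmax 0.084
scr pad 797 c [ 522.  -370.5] sz [ 60.1 140.6] a 65.6 med [ 0.5204 -0.3591  0.0259] zmax 0.035
dish 2234 c [480.4 319.9] sz [203.9 142.2] a 66.4 med [0.4776 0.3175 0.0199] zmax 0.042
handle 180 c [465.4 410.8] sz [21.9 52.6] a 9.5 med [0.4661 0.4103 0.0339] zmax 0.042
potato 178 c [482.8 309.9] sz [40.7 34.5] a 89.5 med [0.4826 0.3057 0.041 ] zmax 0.05
dish_middle cut 0.66 2282 c [490.2 336.1] sz [195.
[... 1398 characters left out ...]
099] 292 [0.109 0.099] 296 [0.1   0.096] 300 [0.091 0.094] 304 [0.081 0.096] 308 [0.072 0.095] 312 [0.063 0.094] 316 [0.053 0.094] 320 [0.044 0.094] 324 [0.035 0.092] 328 [0.025 0.094] 332 [0.016 0.095] 336 [0.006 0.097] 340 [-0.003  0.092] 344 [-0.012  0.095] 348 [-0.021  0.1  ] 352 [-0.031  0.093] 356 [-0.041  0.093] 360 [-0.05   0.097] 364 [-0.059  0.094] 368 [-0.069  0.096] 372 [-0.078  0.095] 376 [-0.088  0.092] 380 [-0.098  0.088] 384 [-0.106  0.097] 388 [-0.116  0.094] 392 [-0.125  0.097] 396 [-0.134  0.096] 400 [-0.144  0.095] 404 [-0.153  0.097] 408 [-0.163  0.094] 412 [-0.172  0.094] 416 [-0.181  0.096] 420 [-0.185  0.125] 424 [-0.218  0.003] 428 [-0.229  0.   ] 432 [-0.24  -0.004]
```

```bash
cat >> h.py <<'E'
from scipy.spatial.transform import Rotation as Ro
def rel(*targets):
    """targets: (x,y,z [m], world yaw of tool y in deg); print tool-frame shift (mm) and turn from now"""
    s=manip.observe();q=s['orientation'];T=Ro.from_quat([q[1],q[2],q[3],q[0]]).as_matrix()
    yaw=np.degrees(np.arctan2(T[1,1],T[0,1]))
    print('t',round(s['time'],2),'pos',s['tool_pos'].round(4),'yaw',yaw.round(2),'tilt z',T[:,2].round(3),'F',np.round(s['ft_force'],1),'w',round(s['gripper_width'],4),'q',np.round(s['qpos'],2))
    for x,y,z,a in targets:
        d=T.T@(np.array([x,y,z])-s['tool_pos']); print((x,y,z,a),'->',(d*1000).round(1),'turn',round(-((a-yaw+180)%360-180),1))
E
python3 - <<'E'
from h import *
rel((.5215,-.371,.2,65.7),(.5215,-.371,.050,65.7))
E
```

```text
t 1.9 pos [0.2646 0.5385 0.2313] yaw 63.83 tilt z [ 0. -0. -1.] F [-0.4 -0.3  0.4] w 0.0857 q [ 1.03  0.13  1.49 -0.    1.52 -0.09]
(0.5215, -0.371, 0.2, 65.7) -> [-631.7 -703.    31.3] turn -1.9
(0.5215, -0.371, 0.05, 65.7) -> [-631.7 -703.   181.3] turn -1.9
```

Call:
arm_command(
  targets="0.085 -20 -22 -10 0; 0.085 -55 -61 -20 0; 0.085 -92 -102 -20 0; 0.085 -129 -143 -20 0; 0.085 -166 -184 -20 0; 0.085 -203 -225 -20 0; 0.085 -240 -266 -20 0; 0.085 -277 -307 -20 0; 0.085 -314 -348 -20 0; 0.085 -351 -389 -20 0; 0.085 -385 -428 -20 -1.9; 0.085 -400 -445 -20 -1.9",
)

```text
time: 3.4
tool_pos: [0.4683, -0.1787, 0.3068]
orientation: [0.001, 0.21, 0.978, -0.0]
ft_force: [0.2, 0.8, 0.5]
gripper_width: 0.0851
finger_force: 0.0
```

Call:
arm_command(
  targets="0.085 -10 -15 0 0; 0.085 -40 -50 0 0; 0.085 -77 -91 10 0; 0.085 -114 -132 20 0; 0.085 -151 -173 30 0; 0.085 -188 -214 40 0; 0.085 -215 -245 50 0; 0.085 -220 -252 50 0; 0.085 -220 -252 50 0",
)

```text
time: 4.53
tool_pos: [0.5943, -0.6567, 0.2523]
orientation: [0.011, 0.21, 0.978, -0.008]
ft_force: [0.9, -0.6, 1.3]
gripper_width: 0.0851
finger_force: 0.0
```

Run:
```python
from h import *
rel((.5215,-.371,.15,65.7),(.5215,-.371,.050,65.7))
```

```text
t 4.53 pos [ 0.5943 -0.6567  0.2523] yaw 65.79 tilt z [ 0.018 -0.02  -1.   ] F [ 0.9 -0.6  1.3] w 0.0851 q [-0.89  1.16  0.02  0.    1.93 -2.04]
(0.5215, -0.371, 0.15, 65.7) -> [186.  231.9  95.2] turn 0.1
(0.5215, -0.371, 0.05, 65.7) -> [188.5 232.9 195.1] turn 0.1
```

The moves went further than I commanded, so I'll calibrate with small single-axis moves before going on.

Call:
arm_command(
  targets="0.085 20 20 0 0; 0.085 50 50 0 0; 0.085 80 80 0 0; 0.085 80 80 0 0; 0.085 80 80 0 0; 0.085 80 80 0 0",
)

```text
time: 5.28
tool_pos: [0.4969, -0.3867, 0.2522]
orientation: [0.01, 0.21, 0.978, -0.007]
ft_force: [0.6, 0.3, 1.6]
gripper_width: 0.085
finger_force: 0.0
```

Call:
arm_command(
  targets="0.085 20 0 0 0; 0.085 40 0 0 0; 0.085 40 0 0 0; 0.085 40 0 0 0; 0.085 40 0 0 0",
)

```text
time: 5.9
tool_pos: [0.2116, -0.2593, 0.2453]
orientation: [0.01, 0.21, 0.978, -0.007]
ft_force: [-1.9, -0.7, 1.3]
gripper_width: 0.0845
finger_force: 0.0
```

Call:
arm_command(
  targets="0.085 0 20 0 0; 0.085 0 40 0 0; 0.085 0 40 0 0; 0.085 0 40 0 0; 0.085 0 40 0 0",
)

```text
time: 6.52
tool_pos: [0.3417, 0.0255, 0.243]
orientation: [0.011, 0.21, 0.978, -0.007]
ft_force: [1.2, -1.6, -0.7]
gripper_width: 0.0847
finger_force: 0.0
```

I wrote the shifts in millimetres where the interface takes metres, so each row ran at its cap. Nothing was touched, since the tool stayed above z 0.24 and read almost no force. From here on I use metres.

```bash
sed -i 's/(d\*1000).round(1)/d.round(4)/; s/(mm)/(m)/' h.py
python3 - <<'E'
from h import *
rel((.5215,-.371,.2,65.7),(.5215,-.371,.050,65.7))
E
```

```text
t 6.53 pos [0.3417 0.0255 0.243 ] yaw 65.72 tilt z [ 0.019 -0.018 -1.   ] F [ 1.2 -1.6 -0.7] w 0.0847 q [-0.06 -0.65  2.12 -0.02  1.66 -1.21]
(0.5215, -0.371, 0.2, 65.7) -> [-0.3257 -0.287   0.0536] turn 0.0
(0.5215, -0.371, 0.05, 65.7) -> [-0.322  -0.2857  0.2036] turn 0.0
```

Call:
arm_command(
  targets="0.085 -0.02 -0.018 0 0; 0.085 -0.05 -0.045 0.01 0; 0.085 -0.09 -0.08 0.02 0; 0.085 -0.13 -0.115 0.03 0; 0.085 -0.17 -0.15 0.05 0; 0.085 -0.21 -0.185 0.055 0; 0.085 -0.25 -0.22 0.055 0; 0.085 -0.285 -0.251 0.055 0; 0.085 -0.31 -0.273 0.055 0; 0.085 -0.325 -0.287 0.055 0; 0.085 -0.325 -0.287 0.055 0; 0.085 -0.325 -0.287 0.055 0",
)

```text
time: 8.02
tool_pos: [0.52, -0.372, 0.1971]
orientation: [0.009, 0.21, 0.978, -0.007]
ft_force: [1.0, 0.1, 0.5]
gripper_width: 0.0849
finger_force: 0.0
```

Run:
```python
from h import *
c=snap('top');W=cloud(c);z=W[...,2]
rel((.5215,-.371,.1,65.7),(.5215,-.371,.049,65.7))
```

```text
t 8.07 pos [ 0.52   -0.3718  0.1973] yaw 65.75 tilt z [ 0.016 -0.017 -1.   ] F [-0.2 -0.4  0.8] w 0.0851 q [-0.7   0.23  1.44 -0.    1.45 -1.85]
(0.5215, -0.371, 0.1, 65.7) -> [0.0011 0.0023 0.0973] turn 0.0
(0.5215, -0.371, 0.049, 65.7) -> [0.0022 0.0027 0.1483] turn 0.0
```

Call:
arm_command(
  targets="0.085 0.001 0.001 0.02 0; 0.085 0.001 0.001 0.06 0; 0.085 0.002 0.002 0.1 0; 0.085 0.002 0.002 0.125 0; 0.085 0.002 0.003 0.14 0; 0.085 0.002 0.003 0.148 0; 0.085 0.002 0.003 0.148 0; 0 0.002 0.003 0.148 0; 0 0.002 0.003 0.148 0; 0 0.002 0.003 0.148 0; 0 0.002 0.003 0.148 0; 0 0.002 0.003 0.148 0",
  squeeze=70,
)

```text
time: 9.57
tool_pos: [0.5223, -0.3722, 0.05]
orientation: [0.01, 0.21, 0.978, -0.007]
ft_force: [0.4, -1.5, 3.8]
gripper_width: 0.0209
finger_force: 69.8
```

Run:
```python
from h import *
rel()
print(manip.observe()['finger_force'],manip.observe()['wrist_torque'].round(2))
```

```text
t 9.57 pos [ 0.5223 -0.3722  0.05  ] yaw 65.72 tilt z [ 0.017 -0.019 -1.   ] F [ 0.4 -1.5  3.8] w 0.0209 q [-0.7   0.37  1.56 -0.    1.19 -1.84]
69.78411912918091 [0.04 0.02 0.02]
```

Call:
arm_command(
  targets="0 0 0 -0.01 0; 0 0 0 -0.03 0; 0 0 0 -0.065 0; 0 0 0 -0.1 0; 0 0 0 -0.135 0; 0 0 0 -0.165 0; 0 0 0 -0.18 0; 0 0 0 -0.185 0; 0 0 0 -0.185 0",
)

```text
time: 10.7
tool_pos: [0.5187, -0.3682, 0.2334]
orientation: [0.009, 0.21, 0.978, -0.007]
ft_force: [-0.1, -0.5, -4.4]
gripper_width: 0.0207
finger_force: 68.9
```

Run:
```python
from h import *
rel((.622,-.060,.235,-2.3))
```

```text
t 10.7 pos [ 0.5187 -0.3682  0.2334] yaw 65.72 tilt z [ 0.015 -0.017 -1.   ] F [-0.1 -0.5 -4.4] w 0.0207 q [-0.7   0.2   1.4  -0.    1.51 -1.84]
(0.622, -0.06, 0.235, -2.3) -> [ 0.0324  0.3234 -0.0053] turn 68.0
```

Call:
arm_command(
  targets="0 0.001 0.01 0 2; 0 0.004 0.035 -0.001 8; 0 0.007 0.07 -0.001 15; 0 0.011 0.105 -0.002 22; 0 0.014 0.14 -0.002 29; 0 0.018 0.175 -0.003 37; 0 0.021 0.21 -0.003 45; 0 0.025 0.245 -0.004 53; 0 0.028 0.28 -0.005 60; 0 0.031 0.31 -0.005 66; 0 0.0324 0.3234 -0.0053 68; 0 0.0324 0.3234 -0.0053 68",
)

```text
time: 12.2
tool_pos: [0.6218, -0.0591, 0.2338]
orientation: [0.011, 0.72, 0.694, -0.001]
ft_force: [1.3, -1.0, -3.4]
gripper_width: 0.0207
finger_force: 68.9
```

Run:
```python
from h import *
c=snap('side');cv2.imwrite('pics/s1.png',c['color'])
rel((.622,-.060,.160,-2.3),(.622,-.060,.1485,-2.3))
c=snap('top');W=cloud(c);z=W[...,2]
m=(W[...,0]>.56)&(W[...,0]<.7)&(W[...,1]>-.15)&(W[...,1]<.05)&(z>.19)&(z<.225)
P=W[m];print(len(P)); A=np.c_[P[:,:2]-[.622,-.06],np.ones(len(P))]
print(np.linalg.lstsq(A,P[:,2],rcond=None)[0].round(4)); r=cv2.minAreaRect((P[:,:2]*1000).astype(np.float32));print(r)
```

```text
t 12.25 pos [ 0.6217 -0.0601  0.2341] yaw -2.16 tilt z [ 0.013 -0.018 -1.   ] F [-0.2 -0.2 -3.1] w 0.0205 q [-0.17  0.18  1.43 -0.02  1.52 -0.13]
(0.622, -0.06, 0.16, -2.3) -> [ 0.0013 -0.0007  0.074 ] turn 0.1
(0.622, -0.06, 0.1485, -2.3) -> [ 0.0015 -0.0009  0.0855] turn 0.1
393
[0.0578 0.0025 0.2095]
((622.5341796875, -58.4677734375), (139.3682403564453, 58.47845458984375), 87.81570434570312)
```

View pics/s1.png

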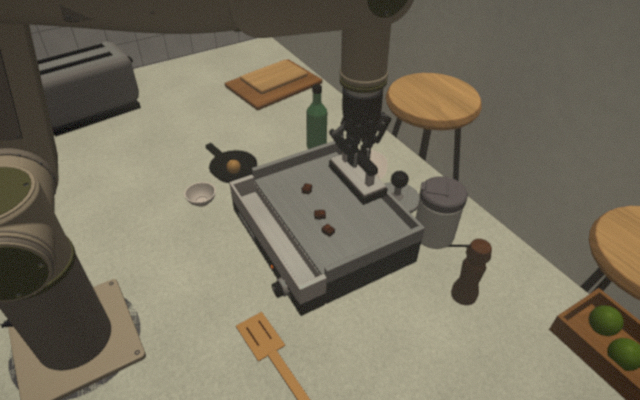

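The side view shows the scraper held level over the back of the plate at (355,172), with the crusts undisturbed at (307,188), (320,214) and (328,229). I'll descend.

Call:
arm_command(
  targets="0 0 0 0.01 0; 0 0.001 0 0.03 0; 0 0.001 0 0.05 0; 0 0.001 -0.001 0.065 0; 0 0.0015 -0.001 0.076 0; 0 0.0015 -0.001 0.082 0; 0 0.0015 -0.001 0.0845 0; 0 0.0015 -0.001 0.0845 0; 0 0.0015 -0.001 0.0845 0",
)

```text
time: 13.42
tool_pos: [0.6232, -0.0603, 0.1519]
orientation: [0.012, 0.721, 0.693, -0.0]
ft_force: [-0.2, -0.9, -4.4]
gripper_width: 0.021
finger_force: 68.9
```

Run:
```python
from h import *
rel((.485,-.055,.1495,-2.3))
```

```text
t 13.43 pos [ 0.6232 -0.0603  0.1519] yaw -2.26 tilt z [ 0.017 -0.018 -1.   ] F [-0.2 -0.9 -4.4] w 0.021 q [-0.17  0.23  1.52 -0.02  1.37 -0.13]
(0.485, -0.055, 0.1495, -2.3) -> [-0.0002 -0.1383 -0.    ] turn 0.0
```

Call:
arm_command(
  targets="0 0 0 0.0025 0; 0 0 -0.008 0.0025 0; 0 0 -0.022 0.0025 0; 0 0 -0.036 0.0025 0; 0 0 -0.05 0.002 0; 0 0 -0.064 0.002 0; 0 0 -0.078 0.002 0; 0 0 -0.09 0.002 0; 0 0 -0.1 0.0015 0; 0 0 -0.11 0.0015 0; 0 0 -0.119 0.001 0; 0 0 -0.127 0.001 0",
)

```text
time: 14.92
tool_pos: [0.4954, -0.0552, 0.1481]
orientation: [0.012, 0.721, 0.693, -0.0]
ft_force: [0.1, -0.3, -3.6]
gripper_width: 0.0207
finger_force: 69.1
```

Call:
arm_command(
  targets="0 0 -0.005 0 0; 0 0 -0.01 0 0; 0 0 -0.012 0 0; 0 0 -0.012 0 0",
)

```text
time: 15.42
tool_pos: [0.4839, -0.0548, 0.1479]
orientation: [0.012, 0.721, 0.693, -0.0]
ft_force: [0.3, -0.5, -3.9]
gripper_width: 0.0209
finger_force: 69.1
```

Run:
```python
from h import *
c=snap('side');cv2.imwrite('pics/s2.png',cv2.resize(c['color'][120:320,200:450],(750,600)))
rel((.626,.0415,.19,-2.3))
```

```text
t 15.47 pos [ 0.484  -0.0548  0.1479] yaw -2.27 tilt z [ 0.016 -0.018 -1.   ] F [-0.  -0.5 -3.5] w 0.0205 q [-0.21 -0.14  1.91 -0.01  1.35 -0.16]
(0.626, 0.0415, 0.19, -2.3) -> [ 0.1011  0.1388 -0.0415] turn 0.0
```

View pics/s2.png

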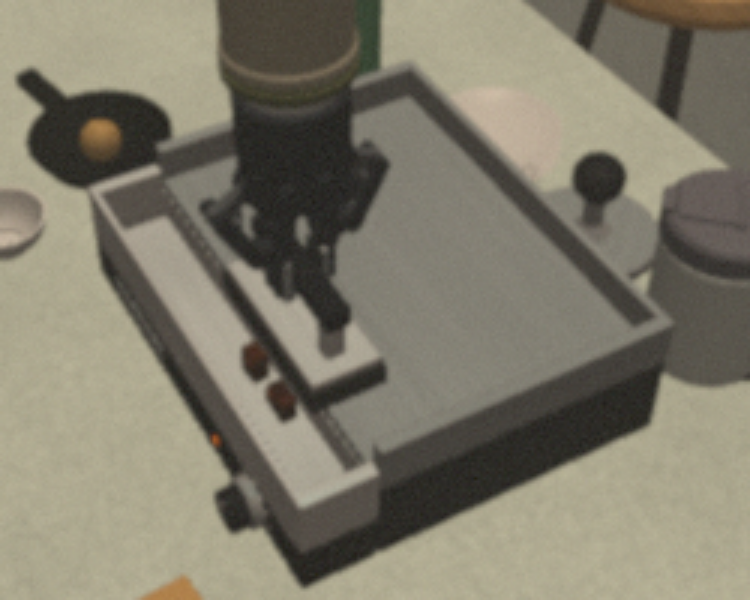

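Both right crusts lie in the trough, at crop (255,360) and (282,398). The third is hidden behind the gripper. Now the second stroke.

Call:
arm_command(
  targets="0 0 0.005 -0.015 0; 0 0.003 0.015 -0.035 0; 0 0.015 0.03 -0.045 0; 0 0.03 0.05 -0.045 0; 0 0.05 0.075 -0.044 0; 0 0.07 0.1 -0.043 0; 0 0.088 0.122 -0.042 0; 0 0.098 0.135 -0.042 0; 0 0.101 0.139 -0.042 0; 0 0.101 0.139 -0.042 0",
)

```text
time: 16.73
tool_pos: [0.6263, 0.0414, 0.1908]
orientation: [0.012, 0.721, 0.693, -0.0]
ft_force: [-0.1, 0.5, -3.7]
gripper_width: 0.0209
finger_force: 69.3
```

Run:
```python
from h import *
c=snap('top');W=cloud(c);im=c['color'].astype(int)
m=((im[...,2]>im[...,0]+25)&(W[...,0]>.4)&(W[...,0]<.75)&(abs(W[...,1]+.02)<.19)).astype(np.uint8)
n,l,s,_=cv2.connectedComponentsWithStats(m)
for i in range(1,n):
    if s[i,4]>8: print(s[i],np.nanmedian(W[l==i],0).round(3))
rel((.626,.0415,.1485,-2.3),(.489,.047,.1485,-2.3))
```

```text
[ 264   85    9  193 1067] [0.526 0.109 0.613]
[ 271   84   84  196 4525] [0.439 0.049 0.619]
[ 354   84    8  193 1149] [ 0.534 -0.01   0.614]
[ 281   87   64   57 3433] [0.619 0.049 0.597]
[307 151   7   2  10] [0.581 0.054 0.51 ]
[315 151   9   2  12] [0.581 0.043 0.51 ]
[301 152   8   6  10] [0.59  0.07  0.399]
[309 177  11  11  75] [0.566 0.057 0.109]
[366 226  10   7  49] [ 0.454 -0.075  0.077]
t 16.77 pos [0.626  0.0411 0.1908] yaw -2.27 tilt z [ 0.016 -0.018 -1.   ] F [-0.1  0.1 -4.1] w 0.021 q [-0.01  0.21  1.47 -0.02  1.44  0.04]
(0.626, 0.0415, 0.1485, -2.3) -> [ 0.0012 -0.0008  0.0422] turn 0.0
(0.489, 0.047, 0.1485, -2.3) -> [ 0.0012 -0.1378  0.0399] turn 0.0
```

Call:
arm_command(
  targets="0 0 0 0.01 0; 0 0.001 0 0.025 0; 0 0.001 -0.001 0.036 0; 0 0.001 -0.001 0.042 0; 0 0.001 -0.001 0.0435 0; 0 0.001 -0.008 0.0435 0; 0 0.001 -0.022 0.043 0; 0 0.001 -0.036 0.043 0; 0 0.001 -0.05 0.043 0; 0 0.001 -0.064 0.042 0; 0 0.001 -0.078 0.042 0; 0 0.001 -0.09 0.042 0",
)

```text
time: 18.27
tool_pos: [0.5365, 0.0453, 0.1476]
orientation: [0.012, 0.721, 0.693, 0.0]
ft_force: [0.6, 0.2, -2.7]
gripper_width: 0.021
finger_force: 69.3
```

Call:
arm_command(
  targets="0 0 -0.01 0 0; 0 0 -0.02 -0.0005 0; 0 0 -0.029 -0.0005 0; 0 0 -0.037 -0.001 0; 0 0 -0.043 -0.001 0; 0 0 -0.047 -0.001 0; 0 0 -0.048 -0.001 0; 0 0 -0.048 -0.001 0; 0 0 -0.04 -0.02 0; 0 0 -0.03 -0.05 0; 0 0 -0.025 -0.08 0; 0 0 -0.025 -0.085 0",
)

```text
time: 19.77
tool_pos: [0.5124, 0.0477, 0.234]
orientation: [0.014, 0.721, 0.693, 0.001]
ft_force: [0.3, 0.1, -4.0]
gripper_width: 0.0212
finger_force: 69.5
```

Run:
```python
from h import *
c=snap('side');cv2.imwrite('pics/s3.png',cv2.resize(c['color'][120:320,200:450],(750,600)))
rel((.5223,-.3715,.235,65.7))
```

```text
t 19.82 pos [0.5116 0.0477 0.2329] yaw -2.27 tilt z [ 0.019 -0.018 -1.   ] F [ 0.6 -0.6 -2.6] w 0.021 q [ 0.01 -0.12  1.74 -0.02  1.51  0.05]
(0.5223, -0.3715, 0.235, 65.7) -> [-0.4184  0.0273  0.0056] turn -68.0
```

View pics/s3.png

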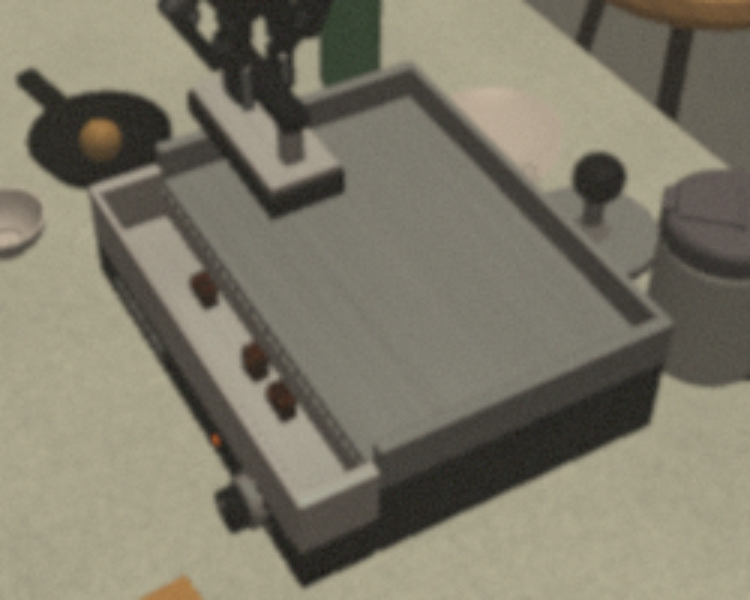

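All three crusts are in the trough, at crop (205,288), (255,360) and (282,398), and the plate is clear. I'll carry the scraper back.

Call:
arm_command(
  targets="0 -0.01 0.001 0 -2; 0 -0.035 0.002 0.001 -7; 0 -0.075 0.005 0.001 -13; 0 -0.115 0.008 0.002 -20; 0 -0.155 0.01 0.002 -27; 0 -0.195 0.013 0.003 -34; 0 -0.235 0.015 0.003 -41; 0 -0.275 0.018 0.004 -48; 0 -0.315 0.021 0.004 -55; 0 -0.355 0.023 0.005 -61; 0 -0.39 0.025 0.0055 -66; 0 -0.41 0.027 0.0055 -68",
)

```text
time: 21.32
tool_pos: [0.52, -0.3643, 0.2307]
orientation: [0.008, 0.21, 0.978, -0.006]
ft_force: [-0.2, 0.9, -2.6]
gripper_width: 0.0207
finger_force: 69.4
```

Call:
arm_command(
  targets="0 -0.003 -0.007 0 0; 0 -0.003 -0.007 0 0; 0 -0.003 -0.007 0 0",
)

```text
time: 21.7
tool_pos: [0.5212, -0.3696, 0.2332]
orientation: [0.009, 0.21, 0.978, -0.007]
ft_force: [-0.1, 0.5, -2.9]
gripper_width: 0.0209
finger_force: 69.4
```

Run:
```python
from h import *
rel((.5223,-.3720,.08,65.7),(.5223,-.3720,.051,65.7))
```

```text
t 21.7 pos [ 0.5212 -0.3696  0.2332] yaw 65.74 tilt z [ 0.016 -0.017 -1.   ] F [-0.1  0.5 -2.9] w 0.0209 q [-0.7   0.21  1.39 -0.    1.51 -1.84]
(0.5223, -0.372, 0.08, 65.7) -> [ 0.0013 -0.0003  0.1532] turn 0.0
(0.5223, -0.372, 0.051, 65.7) -> [ 1.900e-03 -1.000e-04  1.822e-01] turn 0.0
```

Call:
arm_command(
  targets="0 0 0 0.01 0; 0 0 0 0.035 0; 0 0.001 0 0.07 0; 0 0.001 0 0.105 0; 0 0.001 0 0.135 0; 0 0.001 0 0.155 0; 0 0.002 0 0.168 0; 0 0.002 0 0.175 0; 0 0.002 0 0.179 0; 0 0.002 0 0.1815 0; 0 0.002 0 0.1815 0",
)

```text
time: 23.08
tool_pos: [0.5225, -0.3733, 0.0526]
orientation: [0.01, 0.21, 0.978, -0.007]
ft_force: [0.5, -0.0, -3.6]
gripper_width: 0.0208
finger_force: 69.3
```

Run:
```python
from h import *
rel((.5223,-.3720,.05,65.7))
```

```text
t 23.07 pos [ 0.5225 -0.3733  0.0526] yaw 65.72 tilt z [ 0.017 -0.018 -1.   ] F [ 0.5 -0.  -3.6] w 0.0208 q [-0.7   0.36  1.55 -0.    1.2  -1.84]
(0.5223, -0.372, 0.05, 65.7) -> [0.0008 0.0011 0.0026] turn 0.0
```

Still hanging, about 2 mm up. I'll lower a little more, release and retreat.

Call:
arm_command(
  targets="0 0 0 0.001 0; 0 0 0 0.002 0; 0 0 0 0.003 0; 0 0 0 0.003 0; 0 0 0 0.003 0",
)

```text
time: 23.7
tool_pos: [0.5225, -0.3734, 0.05]
orientation: [0.01, 0.21, 0.978, -0.007]
ft_force: [-4.1, 1.8, 6.2]
gripper_width: 0.0203
finger_force: 70.7
```

Call:
arm_command(
  targets="0.03 0 0 0 0; 0.085 0 0 0 0; 0.085 0 0 0 0; 0.085 0 0 0 0; 0.085 0 0 0 0; 0.085 0 0 -0.01 0; 0.085 0 0 -0.04 0; 0.085 0 0 -0.08 0; 0.085 0 0 -0.12 0; 0.085 0 0 -0.16 0; 0.085 0 0 -0.19 0; 0.085 0 0 -0.2 0",
)

```text
time: 25.2
tool_pos: [0.5201, -0.3704, 0.2527]
orientation: [0.012, 0.21, 0.978, -0.008]
ft_force: [-0.4, 0.0, -0.3]
gripper_width: 0.0847
finger_force: 0.0
```

Run:
```python
from h import *
rel((.4665,.404,.2,9.5),(.5,.0,.25,40))
```

```text
t 25.2 pos [ 0.5201 -0.3704  0.2527] yaw 65.72 tilt z [ 0.02  -0.021 -1.   ] F [-0.4  0.  -0.3] w 0.0847 q [-0.7   0.2   1.37 -0.    1.54 -1.84]
(0.4665, 0.404, 0.2, 9.5) -> [0.3683 0.6844 0.0353] turn 56.2
(0.5, 0.0, 0.25, 40) -> [ 0.1705  0.3294 -0.0055] turn 25.7
```

Call:
arm_command(
  targets="0.085 0.01 0.02 0 1; 0.085 0.028 0.052 0 4; 0.085 0.048 0.09 0 8; 0.085 0.07 0.13 0 12; 0.085 0.092 0.17 0 16; 0.085 0.114 0.21 0 20; 0.085 0.136 0.25 0 24; 0.085 0.158 0.29 0.002 28; 0.085 0.18 0.33 0.005 32; 0.085 0.202 0.37 0.01 36; 0.085 0.224 0.41 0.014 40; 0.085 0.24 0.44 0.016 42",
)

```text
time: 26.7
tool_pos: [0.4804, 0.1315, 0.2222]
orientation: [0.011, 0.547, 0.837, -0.004]
ft_force: [-0.7, 0.5, 0.6]
gripper_width: 0.085
finger_force: 0.0
```

Run:
```python
from h import *
rel((.4665,.404,.2,9.5))
c=snap('top');W=cloud(c);z=W[...,2]
P=W[(W[...,0]>.38)&(W[...,0]<.65)&(W[...,1]>-.48)&(W[...,1]<-.27)&(z>.05)]
print(cv2.minAreaRect((P[:,:2]*1000).astype(np.float32)),np.median(P[:,2]))
```

```text
t 26.7 pos [0.4804 0.1315 0.2222] yaw 23.69 tilt z [ 0.014 -0.018 -1.   ] F [-0.7  0.5  0.6] w 0.085 q [ 0.18 -0.15  1.79 -0.02  1.5  -0.23]
(0.4665, 0.404, 0.2, 9.5) -> [0.2556 0.0966 0.0171] turn 14.2
((521.846435546875, -371.9968566894531), (23.667509078979492, 116.67522430419922), 66.5371322631836) 0.0753778518217097
```

The scraper stands within 2 mm of its starting place. Next, the dish handle.

Call:
arm_command(
  targets="0.085 0.015 0.005 0 1; 0.085 0.045 0.017 0.002 3; 0.085 0.08 0.03 0.005 5; 0.085 0.115 0.044 0.008 7; 0.085 0.15 0.057 0.011 9; 0.085 0.185 0.07 0.014 11; 0.085 0.22 0.083 0.016 13; 0.085 0.245 0.093 0.017 14.2; 0.085 0.2556 0.0966 0.017 14.2; 0.085 0.2556 0.0966 0.017 14.2; 0.085 0.2556 0.0966 0.017 14.2",
)

```text
time: 28.12
tool_pos: [0.4677, 0.4013, 0.2014]
orientation: [0.012, 0.646, 0.763, -0.002]
ft_force: [0.4, -0.1, -0.5]
gripper_width: 0.0851
finger_force: 0.0
```

Run:
```python
from h import *
rel((.4665,.404,.06,9.5),(.4665,.404,.010,9.5))
c=snap('side');W=cloud(c);im=c['color'].astype(int)
z=W[...,2]
m=(W[...,0]>.38)&(W[...,0]<.56)&(W[...,1]>.385)&(W[...,1]<.5)&(z>.012)&(z<.06)&(im.max(-1)<80)
P=W[m];print(len(P),cv2.minAreaRect((P[:,:2]*1000).astype(np.float32)),np.median(P,0),P[:,2].max())
```

```text
t 28.12 pos [0.4677 0.4013 0.2014] yaw 9.51 tilt z [ 0.016 -0.018 -1.   ] F [ 0.4 -0.1 -0.5] w 0.0851 q [ 0.64  0.19  1.48 -0.02  1.47  0.48]
(0.4665, 0.404, 0.06, 9.5) -> [ 0.0058 -0.0025  0.1413] turn 0.0
(0.4665, 0.404, 0.01, 9.5) -> [ 0.0068 -0.0031  0.1913] turn 0.0
74 ((462.2742614746094, 407.4626770019531), (18.69322395324707, 46.10783004760742), 8.111940383911133) [0.45974862 0.40586551 0.03509922] 0.04022939914233347
```

Call:
arm_command(
  targets="0.085 0 0 0.02 0; 0.085 0.002 -0.001 0.055 0; 0.085 0.004 -0.002 0.095 0; 0.085 0.005 -0.003 0.13 0; 0.085 0.006 -0.004 0.158 0; 0.085 0.0065 -0.004 0.178 0; 0.085 0.0065 -0.004 0.187 0; 0.085 0.0065 -0.004 0.1915 0; 0.085 0.0065 -0.004 0.1915 0; 0.085 0.0065 -0.004 0.1915 0",
)

```text
time: 29.42
tool_pos: [0.4662, 0.4052, 0.011]
orientation: [0.012, 0.646, 0.763, -0.001]
ft_force: [0.5, 0.1, 0.4]
gripper_width: 0.085
finger_force: 0.0
```

Run:
```python
from h import *
rel((.4655,.404,.010,9.5))
c=snap('side');cv2.imwrite('pics/s4.png',cv2.resize(c['color'][100:220,150:310],(800,600)))
```

```text
t 29.43 pos [0.4662 0.4052 0.011 ] yaw 9.54 tilt z [ 0.018 -0.017 -1.   ] F [0.5 0.1 0.4] w 0.085 q [ 0.65  0.38  1.62 -0.03  1.14  0.49]
(0.4655, 0.404, 0.01, 9.5) -> [-0.001  -0.0009  0.001 ] turn 0.0
```

View pics/s4.png

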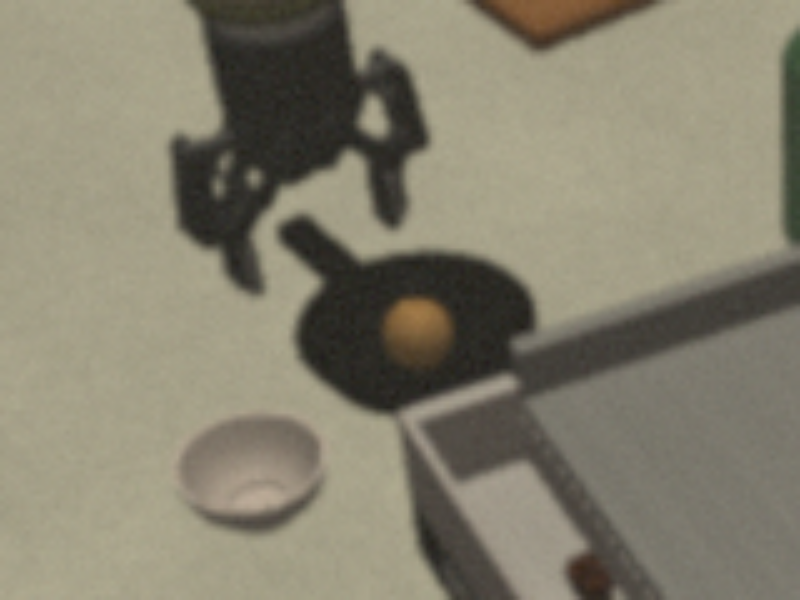

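The open fingers straddle the handle at (320,245), which is centred between them. I'll close gently.

Call:
arm_command(
  targets="0.065 0 0 0 0; 0.05 0 0 0 0; 0.04 0 0 0 0; 0.034 0 0 0 0; 0.03 0 0 0 0; 0.027 0 0 0 0; 0.025 0 0 0 0; 0.023 0 0 0 0; 0.02 0 0 0 0; 0 0 0 0 0; 0 0 0 0 0",
  squeeze=30,
)

```text
time: 30.85
tool_pos: [0.4655, 0.4047, 0.0099]
orientation: [0.012, 0.646, 0.763, -0.002]
ft_force: [0.9, -0.5, -0.8]
gripper_width: 0.0215
finger_force: 31.5
```

Call:
arm_command(
  targets="0 0 0 0 0; 0 0 0 0 0; 0 0 0 0 0; 0 0 0 -0.001 0; 0 0 0 -0.003 0; 0 0 0 -0.006 0; 0 0 0 -0.01 0; 0 0 0 -0.014 0; 0 0 0 -0.017 0; 0 0 0 -0.019 0; 0 0 0 -0.02 0; 0 0 0 -0.02 0",
  squeeze=110,
)

```text
time: 32.35
tool_pos: [0.4652, 0.405, 0.0299]
orientation: [0.012, 0.646, 0.763, -0.002]
ft_force: [-0.7, 0.2, -1.4]
gripper_width: 0.0203
finger_force: 107.9
```

```bash
cat >> h.py <<'E'
def dishfit(cx,cy,r=.2,zlo=.01,name='top'):
    """dark rim ring: plane tilt, and potato position"""
    c=snap(name);W=cloud(c);im=c['color'].astype(int);z=W[...,2]
    near=(np.hypot(W[...,0]-cx,W[...,1]-cy)<.09)&(z>zlo)&(z<zlo+.09)
    p=near&(im[...,2]>im[...,0]+30); print('potato',np.nanmedian(W[p],0).round(4),p.sum())
    m=near&(im.max(-1)<70);P=W[m]
    (x,y),rr=cv2.minEnclosingCircle((P[:,:2]*1000).astype(np.float32));print('enc circle',x,y,rr)
    rim=P[np.hypot(P[:,0]-np.median(P[:,0]),P[:,1]-np.median(P[:,1]))>.056]
    A=np.c_[rim[:,:2]-rim[:,:2].mean(0),np.ones(len(rim))]
    k=np.linalg.lstsq(A,rim[:,2],rcond=None)[0]
    for _ in range(5):
        e=abs(A@k-rim[:,2]); k=np.linalg.lstsq(A[e<.006],rim[e<.006,2],rcond=None)[0]
    print('rim slope deg (x,y), z',np.degrees(k[:2]).round(2),k[2].round(4),len(rim))
E
python3 - <<'E'
from h import *
rel()
print(manip.observe()['wrist_torque'].round(2),manip.observe()['finger_force'])
dishfit(.4827,.3075,zlo=.02)
E
```

```text
t 32.35 pos [0.4652 0.405  0.0299] yaw 9.54 tilt z [ 0.016 -0.018 -1.   ] F [-0.7  0.2 -1.4] w 0.0203 q [ 0.65  0.35  1.61 -0.03  1.17  0.49]
[ 0.2   0.07 -0.03] 107.89911389350891
potato [0.4825 0.3062 0.0607] 190
enc circle 479.66229248046875 315.3465270996094 81.32876586914062
rim slope deg (x,y), z [-1.11  2.03] 0.0516 726
```

Call:
arm_command(
  targets="0 0 0 -0.002 0; 0 0 0 -0.008 0; 0 0 0 -0.018 0; 0 0 0 -0.032 0; 0 0 0 -0.048 0; 0 0 0 -0.064 0; 0 0 0 -0.08 0; 0 0 0 -0.096 0; 0 0 0 -0.112 0; 0 0 0 -0.128 0; 0 0 0 -0.144 0; 0 0 0 -0.158 0",
  squeeze=120,
)

```text
time: 33.9
tool_pos: [0.4627, 0.4079, 0.189]
orientation: [0.012, 0.646, 0.763, -0.001]
ft_force: [0.1, -0.3, -1.5]
gripper_width: 0.0199
finger_force: 118.2
```

Call:
arm_command(
  targets="0 0 0 -0.009 0; 0 0 0 -0.014 0; 0 0 0 -0.016 0; 0 0 0 -0.016 0; 0 0 0 -0.016 0",
)

```text
time: 34.52
tool_pos: [0.4622, 0.4079, 0.2032]
orientation: [0.012, 0.646, 0.763, -0.002]
ft_force: [-0.7, -0.2, -1.4]
gripper_width: 0.0199
finger_force: 118.2
```

```bash
cat >> h.py <<'E'
def rimfit(cx,cy,zr,n=3):
    """robust rim plane from per-azimuth tops, several top pictures"""
    Q=[];pot=[]
    for _ in range(n):
        c=snap('top');W=cloud(c);im=c['color'].astype(int);d=W[...,:2]-[cx,cy];rr=np.hypot(d[...,0],d[...,1])
        nr=(abs(W[...,2]-zr)<.03)
        pot.append(np.nanmedian(W[nr&(rr<.06)&(im[...,2]>im[...,0]+30)],0))
        m=nr&(rr>.056)&(rr<.075)&(im.max(-1)<80);P=W[m];a=(np.degrees(np.arctan2(d[m][:,1],d[m][:,0]))//15).astype(int)
        for b in range(-12,12):
            S=P[a==b]
            if len(S)>5: Q.append(S[S[:,2]>=np.percentile(S[:,2],60)].mean(0))
    Q=np.array(Q);A=np.c_[Q[:,:2]-[cx,cy],np.ones(len(Q))];k=np.linalg.lstsq(A,Q[:,2],rcond=None)[0]
    res=A@k-Q[:,2]
    print('slope deg',np.degrees(k[:2]).round(2),'z',k[2].round(4),'rms',res.std().round(4),len(Q),'pot',np.mean(pot,0).round(4))
E
python3 - <<'E'
from h import *
rel((.489,-.0131,.19,87.7))
rimfit(.4827,.3075,.23)
print(manip.observe()['wrist_torque'].round(2),manip.observe()['finger_force'])
c=snap('side');cv2.imwrite('pics/s5.png',cv2.resize(c['color'][60:210,150:350],(800,600)))
E
```

```text
t 34.52 pos [0.4622 0.4079 0.2032] yaw 9.53 tilt z [ 0.015 -0.018 -1.   ] F [-0.7 -0.2 -1.4] w 0.0199 q [ 0.65  0.19  1.47 -0.02  1.48  0.49]
(0.489, -0.0131, 0.19, 87.7) -> [-0.4193 -0.0434  0.0213] turn -78.2
slope deg [0.54 0.44] z 0.2282 rms 0.0014 72 pot [0.4795 0.3088 0.2335]
[ 0.21 -0.02  0.02] 118.23489904403687
```

View pics/s5.png

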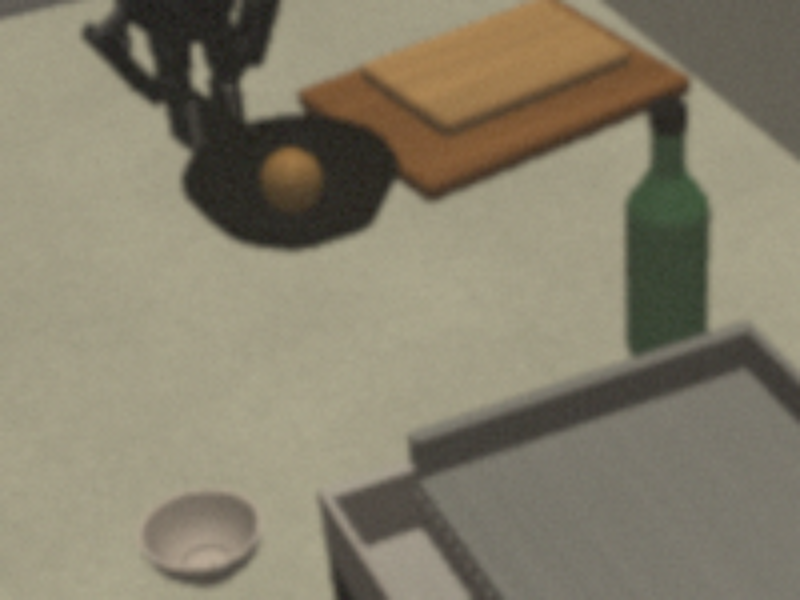

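The dish hangs level (slopes about 0.5°) with the potato centred, at crop (290,180). I'll plan a smooth, slow transfer.

Run:
```python
import numpy as np
S=np.array([-.4193,-.0434,.0213]);N=36
f=lambda k:(lambda t:10*t**3-15*t**4+6*t**5)(k/N)
for c in range(3):
    k0=c*12;ph=-78.2*f(k0);r=np.radians(ph);R=np.array([[np.cos(r),np.sin(r),0],[-np.sin(r),np.cos(r),0],[0,0,1]])
    print('; '.join('0 %.4f %.4f %.4f %.2f'%(*(R@S*(f(k)-f(k0))),-78.2*(f(k)-f(k0))) for k in range(k0+1,k0+13)))
```

```text
0 -0.0001 -0.0000 0.0000 -0.02; 0 -0.0007 -0.0001 0.0000 -0.12; 0 -0.0021 -0.0002 0.0001 -0.40; 0 -0.0048 -0.0005 0.0002 -0.90; 0 -0.0090 -0.0009 0.0005 -1.68; 0 -0.0149 -0.0015 0.0008 -2.78; 0 -0.0225 -0.0023 0.0011 -4.20; 0 -0.0320 -0.0033 0.0016 -5.98; 0 -0.0434 -0.0045 0.0022 -8.09; 0 -0.0566 -0.0059 0.0029 -10.55; 0 -0.0715 -0.0074 0.0036 -13.33; 0 -0.0880 -0.0091 0.0045 -16.41
0 -0.0167 -0.0069 0.0009 -3.35; 0 -0.0345 -0.0142 0.0019 -6.92; 0 -0.0533 -0.0219 0.0029 -10.69; 0 -0.0728 -0.0299 0.0040 -14.61; 0 -0.0929 -0.0381 0.0051 -18.62; 0 -0.1131 -0.0464 0.0062 -22.69; 0 -0.1334 -0.0548 0.0073 -26.75; 0 -0.1534 -0.0630 0.0084 -30.77; 0 -0.1729 -0.0710 0.0094 -34.68; 0 -0.1917 -0.0787 0.0105 -38.45; 0 -0.2096 -0.0860 0.0114 -42.03; 0 -0.2263 -0.0929 0.0124 -45.38
0 -0.0063 -0.0154 0.0008 -3.08; 0 -0.0120 -0.0292 0.0016 -5.86; 0 -0.0170 -0.0415 0.0023 -8.32; 0 -0.0214 -0.0521 0.0028 -10.44; 0 -0.0250 -0.0609 0.0033 -12.21; 0 -0.0279 -0.0680 0.0037 -13.64; 0 -0.0301 -0.0735 0.0040 -14.73; 0 -0.0317 -0.0774 0.0042 -15.51; 0 -0.0328 -0.0799 0.0044 -16.01; 0 -0.0333 -0.0812 0.0044 -16.29; 0 -0.0335 -0.0818 0.0045 -16.40; 0 -0.0336 -0.0819 0.0045 -16.41
```

Call:
arm_command(
  targets="0 0 0 0 0; 0 -0.0007 0 0 -0.1; 0 -0.002 0 0 -0.4; 0 -0.005 -0.0005 0 -0.9; 0 -0.009 -0.001 0.0005 -1.7; 0 -0.015 -0.0015 0.001 -2.8; 0 -0.0225 -0.0025 0.001 -4.2; 0 -0.032 -0.0035 0.0015 -6; 0 -0.0435 -0.0045 0.002 -8.1; 0 -0.0565 -0.006 0.003 -10.5; 0 -0.0715 -0.0075 0.0035 -13.3; 0 -0.088 -0.009 0.0045 -16.4",
)

```text
time: 36.22
tool_pos: [0.4681, 0.3189, 0.201]
orientation: [0.012, 0.529, 0.848, -0.003]
ft_force: [-0.1, 0.4, -1.3]
gripper_width: 0.0202
finger_force: 118.2
```

Call:
arm_command(
  targets="0 -0.0165 -0.007 0.001 -3.4; 0 -0.0345 -0.014 0.002 -6.9; 0 -0.0535 -0.022 0.003 -10.7; 0 -0.073 -0.03 0.004 -14.6; 0 -0.093 -0.038 0.005 -18.6; 0 -0.113 -0.0465 0.006 -22.7; 0 -0.1335 -0.055 0.0075 -26.8; 0 -0.1535 -0.063 0.0085 -30.8; 0 -0.173 -0.071 0.0095 -34.7; 0 -0.1915 -0.0785 0.0105 -38.4; 0 -0.2095 -0.086 0.0115 -42; 0 -0.2265 -0.093 0.0125 -45.4",
)

```text
time: 37.72
tool_pos: [0.4834, 0.0741, 0.1931]
orientation: [0.009, 0.161, 0.987, -0.008]
ft_force: [0.0, -0.2, -1.5]
gripper_width: 0.0198
finger_force: 118.2
```

Call:
arm_command(
  targets="0 -0.0065 -0.0155 0.001 -3.1; 0 -0.012 -0.029 0.0015 -5.9; 0 -0.017 -0.0415 0.0025 -8.3; 0 -0.0215 -0.052 0.003 -10.4; 0 -0.025 -0.061 0.0035 -12.2; 0 -0.028 -0.068 0.0035 -13.6; 0 -0.03 -0.0735 0.004 -14.7; 0 -0.0315 -0.0775 0.004 -15.5; 0 -0.033 -0.08 0.0045 -16; 0 -0.0335 -0.081 0.0045 -16.3; 0 -0.0335 -0.082 0.0045 -16.4; 0 -0.0335 -0.082 0.0045 -16.4",
)

```text
time: 39.22
tool_pos: [0.4892, -0.0132, 0.1902]
orientation: [0.008, 0.02, 1.0, -0.009]
ft_force: [-0.4, 0.5, -1.1]
gripper_width: 0.0203
finger_force: 118.2
```

Run:
```python
from h import *
rel((.489,-.0131,.19,87.7))
rimfit(.587,-.017,.215)
c=snap('top');cv2.imwrite('pics/t6.png',cv2.resize(c['color'][80:280,190:510],(800,500)))
W=cloud(c);im=c['color'];m=(im.max(-1)<70)&(abs(W[...,2]-.21)<.03)&(W[...,0]>.52)&(W[...,0]<.7)&(abs(W[...,1]+.017)<.1)
P=W[m][:,:2];print('x',P[:,0].min(),P[:,0].max(),'y',P[:,1].min(),P[:,1].max(),'lip y',P[P[:,0]>P[:,0].max()-.004].mean(0))
```

```text
t 39.23 pos [ 0.4892 -0.0132  0.1902] yaw 87.72 tilt z [ 0.016 -0.018 -1.   ] F [-0.4  0.5 -1.1] w 0.0203 q [-0.12 -0.17  1.86 -0.02  1.43 -1.65]
(0.489, -0.0131, 0.19, 87.7) -> [0.0002 0.0001 0.0002] turn 0.0
slope deg [-2.35 -1.2 ] z 0.2156 rms 0.0013 48 pot [ 0.5865 -0.0153  0.2207]
x 0.5517408960299552 0.6636323008974548 y -0.08026477549182676 0.04689906737611831 lip y [ 0.66137803 -0.01864714]
```

View pics/t6.png

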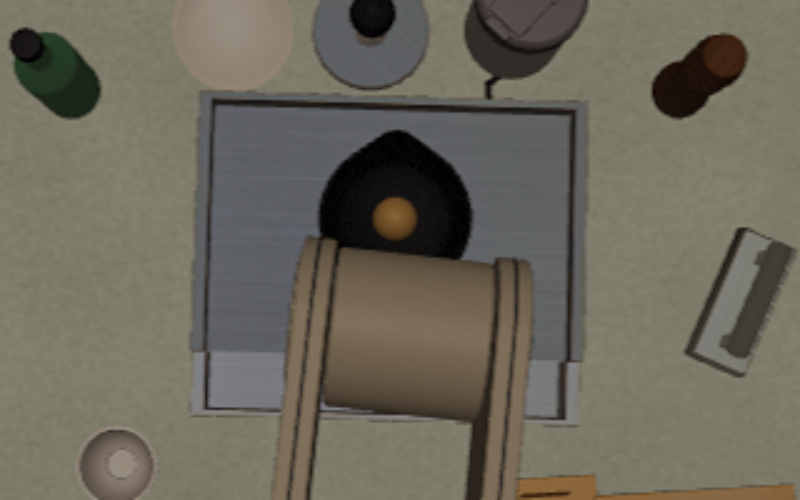

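Top view: lip at (397,130) straight to the back, potato at (395,217) in the middle of the dish, dish over the plate's middle and about 10 cm up, scraper and bystanders in place. I'll let it settle, then hand it in.

Call:
arm_command(
  targets="0 0 0 0 0; 0 0 0 0 0; 0 0 0 0 0; 0 0 0 0 0",
)

```text
time: 39.92
tool_pos: [0.4892, -0.0133, 0.1902]
orientation: [0.008, 0.02, 1.0, -0.009]
ft_force: [-0.7, -0.8, -2.4]
gripper_width: 0.0201
finger_force: 118.2
```

Run:
```python
from h import *
print(manip.sign_off())
```

```text
the job is handed in; nothing more can be done
None
```

Job handed in at about 40 s (no verdict returned): the three crusts are in the trough, the scraper is back within 2 mm, and the dish is held about 10 cm over the plate's middle, handle to the front, potato centred, an estimated 1–2.6° off level; early on I gave three moves in mm instead of m, which swung the arm wide, put joint 3 at its range limit and left the tool about 1.5° tilted, but nothing was touched.

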